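Present a lapped bearing ball under the inspection camera on its hand pan

TASK

Take the hand pan by its black grip, draw it out level from under the dust hood without touching the loose steel ball in it, and in the open give it a quarter turn so that its handle points sideways (square to the line from the bridge's front posts to its rear posts), the ball staying over the blue middle of the dish all the time. Then bring it in from the side, between the front and rear posts of the inspection bridge, until the ball is straight under the middle of the ring light and 70 mm below its underside, and finish while holding the pan there, level and still, for the picture. Do not knock the hood or the bridge, and leave the other things on the bench where they are.

Things in the scene. Friction and masses are not known exactly. Their poses are not given: they have to be found in the camera images.
- pan: Hand pan, loose, 0.12 to 0.19 kg: a round dished aluminium plate with a straight handle, 240 mm long in all, lying flat on the bench at the start. Origin: centre of the dish's underside; x points along the handle from the grip to the dish, z up. The dish is 89 mm across, 21 mm high at the rim, on a flat foot 68 mm across. Its weight lies about 120 mm ahead of the grip's middle.
- pan_grip (a point): Middle of the pan's black rubber grip bar, half-way up, at (-145, 0, 36) mm in the pan's frame; axes as the pan's. The bar is level, 16 mm wide (y), 20 mm high, and runs from x = -93 to -197 mm in the pan's frame. Grasp from above, fingers closing along the pan's y; grip firmly, as the dish end may sag a little.
- pan_dish (a point): Lowest point of the dish's inside, at (0, 0, 6) mm in the pan's frame; axes as the pan's. Round it lies a cone 44 mm across rising 8 degrees outward, its middle 32 mm painted blue; beyond, the metal rises 16 degrees to a lip. The ball stays in the middle while the pan is tilted less than 8 degrees and not jerked (below about 1 m/s2).
- ball: Bearing ball, polished steel, 22 mm in diameter, 0.044 kg, loose in the middle of the dish. Its body origin lies on its surface and turns as it rolls: use ball_center for its place.
- ball_center (a point): Centre of the ball; in the middle of the dish it is 17 mm above the pan's underside.
- hood: Dust hood fixed to the bench, left or right of the bridge: red cheeks, clear roof and back, open front. Origin: on the bench below the middle of the roof's front edge; x points inward, z up. Inside 130 mm wide (y), 90 mm high, 186 mm deep; 97 mm high outside. At the start the dish is wholly inside, its centre about 55 mm behind the front edge; the grip's middle is about 90 mm in front of it.
- bridge: Inspection bridge fixed to the bench, camera looking down. Origin: underside of its base, straight below the lens; x from front (robot side) to rear posts, y left, z up. Base 290 (x) by 150 (y) by 10 mm; four 22 mm square posts at x = +-115, y = +-36 mm; rails along x over them, topmost part 346 mm high. Both sides (+y and -y) are open: 208 mm between front and rear posts; come in from either.
- ring_light (a point): Centre of the underside of the bridge's black ring light (white below, 90 mm across, 18 mm thick), 190 mm above the bench on the camera's axis; axes as the bridge's.
- focus (a point): The point in focus, where the ball's centre must be: on the camera's axis, 70 mm below the ring light's underside, so 120 mm above the bench; axes as the bridge's.
- bearing: Bystander: ball bearing lying flat, 62 mm across, 16 mm high; origin centre of its underside.
- solvent: Bystander: closed white bottle with a red cap, 60 mm across, 160 mm high, standing; origin centre of its underside.
- wrench: Bystander: steel spanner 190 mm long lying flat along its x; origin under its middle.
- driver: Bystander: screwdriver with an orange handle, 200 mm long, lying along its x; origin under its middle.
- micrometer: Bystander: micrometer, about 125 mm long, 16 mm high, lying flat; its origin under the anvil end of its frame.
- flange: Bystander: turned steel flange with a hub, 76 mm across, 42 mm high; origin centre of its underside.
Mind the look-alikes: they are no part of the job. There is more than one size of the pan; the one meant has the size given above.

How it is judged:
On the way, in this order (a step that is already met when the one before it is completed fails the run):
1. the pan is drawn out from under the hood and is off the bench, the ball over the blue middle (x of pan_dish in the frame of hood below -0.04 m and height (world z) of pan_dish above 0.02 m and horizontal distance between ball_center and pan_dish below 0.016 m), for 0.2 s.
2. the pan is turned a quarter turn, its handle sideways to the bridge within 0.2 rad (11 degrees), while the dish is still more than 60 mm from the camera's axis, held level above the bench (angle between the x axis of pan and the y axis of bridge, either way round below 0.2 rad and horizontal distance between pan_dish and focus above 0.06 m and height (world z) of pan_dish above 0.03 m and angle between pan_dish's own z axis and vertical below 0.12 rad and horizontal distance between ball_center and pan_dish below 0.016 m), for 0.2 s.
At the end, for the whole second after the job is handed in: The gripper holds the still pan clear of hood and bridge: ball centre within 12 mm of the camera axis and 15 mm of the focus height, pan level within 0.08 rad, handle square to the bridge within 0.2 rad, ball within 10 mm of the dish middle, bystanders not moved by 20 mm (horizontal distance between ball_center and focus below 0.012 m and z of ball_center in the frame of focus between -0.015 and 0.015 m and angle between the x axis of pan and the y axis of bridge, either way round below 0.2 rad and angle between pan_dish's own z axis and vertical below 0.08 rad and horizontal distance between ball_center and pan_dish below 0.01 m and z of ball_center in the frame of pan below 0.03 m and contact force between pan and the fingers above 3 N and contact force between pan and hood below 0.2 N and contact force between pan and bridge below 0.2 N and linear speed of pan below 0.02 m/s and angular speed of pan below 0.1 rad/s and linear speed of ball below 0.03 m/s and distance of each of bearing, solvent, wrench, driver, micrometer, flange from where it was at the start of the episode below 0.02 m); the arm keeps its last pose, push and grip.
It fails at once if the ball's centre leaves the blue middle of the dish (more than 16 mm from the dish's centre) (horizontal distance between ball_center and pan_dish above 0.016 m).
It fails at once if the pan is tipped by more than 0.2 rad (11 degrees) (angle between pan_dish's own z axis and vertical above 0.2 rad).
It fails at once if the ball is touched by the fingers or the arm (contact force between ball and the fingers above 0.3 N or contact force between ball and the arm above 0.3 N).
It fails at once if the hood is knocked (more than 10 N) or the bridge (more than 8 N) (contact force between hood and anything else above 10 N or contact force between bridge and anything else above 8 N).
It fails at once if a bystander is moved by more than 20 mm (distance of any of bearing, solvent, wrench, driver, micrometer, flange from where it was at the start of the episode above 0.02 m).
It also fails if it takes over 58 s, if anything falls off the work surface, if the arm or the gripper's body presses on something with over 40 N, if the wrist force passes 120 N, or if a joint passes its speed limit or range.

ROBOT

A 6-joint arm with a two-finger parallel gripper is mounted at the origin on the work surface. World frame = base frame: x ahead of the robot, y to its left, z up, the work surface at z = 0. Lengths are in m, angles in rad, forces in N, time in s.
With the tool pointing down it reaches from about 0.35 to 0.975 m from the base axis. Payload 4.9 kg.
Tool frame: the origin (TCP) lies at the very end of the fingers, on their centre line; the grasp point (between the pads) lies 19 mm behind it; z points along the fingers, x is the direction in which the jaws open and shut, and the axes are right-handed (so a half turn about z gives the same grasp; the last joint's range is limited). The gripper opens to 85 mm and grips with 20 to 120 N. Pads are 22 mm wide; open, the fingers measure 114 mm over their backs; the gripper's body (76 mm by 85 mm) begins 54 mm behind the grasp point. The pads swing forward as they close: fully open they stand 13 mm farther back than shut.
Start: joints at [-1.27, 0.053, 1.613, -0, 1.476, -0.119], TCP at [0.255, -0.571, 0.231] pointing down, gripper open.
Joint ranges: [-3.01, 3.01], [-1.01, 2.22], [0.06, 2.58], [-1.02, 4.17], [0.09, 2.62], [-3.14, 3.14]. Speed limits (rad/s): [2.57, 2.57, 3.14, 3.14, 3.14, 3.14].

INTERFACE

Orientations are given as a rotation vector (axis times angle).
In Python, from station import monitor, imaging, ticket gives the robot as it stands.
- The arm moves only by the tool step_arm, never from a script. Its argument "targets" is one flat list of numbers, 4 for each row, row after row: the shift along the tool's x, y, z in m, then the turn about the tool's z in rad. In form: [tx, ty, tz, roll, tx, ty, tz, roll, ...]. A call has 1 to 12 rows; each row is the pose to reach, as a shift and turn from the pose measured when the call began, along the tool's axes at that moment; what a row does not reach only later rows make up. A row lasts 1/12 s, in which the tool goes at most 41.7 mm and 7.16 degrees, less where a joint would pass 70% of its speed; a pose out of reach is approached as far as the arm can. A call with a gripper value outside its range is refused whole. "grip" is the finger opening in m, from 0 to 0.0854, set as the call begins (left out, the last holds). The fingers move at their own pace and stop on an object; "force" is the grip in N (left out, the last holds). Time passes only in rows, so rows that repeat a pose let the fingers close. It gives the time, the measured TCP pose, the force and the opening at its end, in the units of the state.
- monitor.get_obs(): the state, without advancing time (a new reading comes with each control period).
- imaging.get_image(name): name is "scene" or "top" or "wrist"; returns a dict with "color" (480x640x3 uint8, red, green, blue), "depth" (480x640 float32, m along the optical axis (not along the pixel's ray), 0 where there is no reading), "fov_y" (degrees; the focal length in pixels is half the picture's height over the tangent of half this angle, whatever the lens; pixels are square), "cx", "cy" (the principal point, pixels), "R" (3x3) and "t" (3): a world point X has camera coordinates R X + t. Camera axes: x right, y down, z forward; pixel columns grow to the right and rows downward; lengths in m; the calibration is good to about 2 mm. A picture is of the moment at which its call begins.
- ticket.finish_job(): hands the job in, once; it reports no verdict.
Trained networks look in a picture, given as the dict that the camera call returned (one of the last four; its "shot" number tells which), for a name from the list of things; names that differ only in an ending like _2 or _b are one class to them, and where a whole thing is asked for, a point or a joint stands for the part that bears it (a point fixed in the world has none). Each returns a list of dicts, best first, with "score" (0 to 1); they miss things now and then, are a little off and sometimes report something else, mostly with a low value. They report only what shows in the picture. A call takes as long as a camera call. They do not tell look-alikes from the thing itself.
- imaging.search_frame(name, picture): "uv" ([column, row] in pixels, amid what is visible of it).
- imaging.mark_of(name, picture): "uv" ([column, row] in pixels: a listed point, or the origin of a listed thing).
The state is a dict: "t": time; "q": joint angles; "dq": joint speeds; "effort": joint torques, N m; "tool_pos": TCP position; "tool_rot": TCP orientation; "contact_force": force on the tool from outside, world axes, zero at the start; "wrist_torque": the same for the moment, N m; "opening": finger opening in m.
Only numpy, scipy, OpenCV 4.12 (cv2) and the standard library are available. Lean on these libraries where they do the work, as an engineer would, in place of code of your own. Each camera call takes 0.05 s, during which the arm holds its last target.

## Working session

There is one attempt and no reset: what is moved stays moved. The work goes in short steps, Python scripts to look and compute and a tool call to move; the robot and the scene stay as the last step left them, time stands still between calls to the robot, and variables do not carry over. Pictures are saved under pics/ and viewed, and the job is handed in when it is done.

Besides the shell and the picture viewer there is one more tool, called after "Emit:" as name(argument=value, ...) on one line, values as JSON. step_arm: Moves the arm, as the interface text tells. Its arguments: {"type":"object","properties":{"targets":{"type":"array","items":{"type":"number"}},"grip":{"type":"number"},"force":{"type":"number"}},"required":["targets"]}

```bash
mkdir -p pics; cat > h.py <<'E'
import numpy as np,cv2,pickle
from station import monitor,imaging,ticket
from scipy.spatial.transform import Rotation as Ro
def shot(n,fn=None):
    p=imaging.get_image(n)
    if fn: cv2.imwrite('pics/'+fn,cv2.cvtColor(p['color'],cv2.COLOR_RGB2BGR)); pickle.dump(p,open('pics/'+fn+'.pkl','wb'))
    return p
def foc(p): return 240/np.tan(np.radians(p['fov_y'])/2)
def ray(p,uv):
    f=foc(p);R=np.array(p['R']);t=np.array(p['t'])
    d=R.T@np.array([(uv[0]-p['cx'])/f,(uv[1]-p['cy'])/f,1]);return -R.T@t,d
def atz(p,uv,z):
    c,d=ray(p,uv);return c+d*(z-c[2])/d[2]
def proj(p,X):
    X=np.atleast_2d(X);c=X@np.array(p['R']).T+np.array(p['t']);f=foc(p)
    return np.c_[c[:,0]/c[:,2]*f+p['cx'],c[:,1]/c[:,2]*f+p['cy']]
def cloud(p):
    f=foc(p);v,u=np.mgrid[:480,:640];z=p['depth'];
    c=np.stack([(u-p['cx'])/f*z,(v-p['cy'])/f*z,z],-1)
    return (c-np.array(p['t']))@np.array(p['R'])
E
python3 - <<'E'
from h import *
o=monitor.get_obs();print({k:np.round(v,3) for k,v in o.items()})
for n in('scene','top','wrist'):
    p=shot(n,n+'0.png');print(n,p['fov_y'],np.round(-np.array(p['R']).T@p['t'],3))
    for w in('pan','pan_grip','pan_dish','ball_center','hood','bridge','ring_light','focus','bearing','solvent','wrench','driver','micrometer','flange'):
        try:
            print(w,[(np.round(r['uv']).tolist(),round(r['score'],2)) for r in imaging.mark_of(w,p)][:4])
        except Exception as e: print(w,e)
E
```

```text
{'t': np.float64(0.0), 'q': array([-1.27 ,  0.053,  1.614, -0.   ,  1.476, -0.119]), 'dq': array([ 0.   , -0.   ,  0.   ,  0.   ,  0.001, -0.   ]), 'effort': array([ 0.0000e+00, -3.9368e+01, -3.7018e+01, -0.0000e+00,  7.0000e-03,
       -0.0000e+00]), 'tool_pos': array([ 0.255, -0.57 ,  0.23 ]), 'tool_rot': array([-2.634e+00,  1.709e+00,  2.000e-03]), 'contact_force': array([ 0.138, -0.569, -0.443]), 'wrist_torque': array([ 0.033, -0.045, -0.024]), 'opening': np.float64(0.086)}
scene 56.50689381346041 [1.157 0.069 1.091]
pan [([339.0, 196.0], 0.83)]
pan_grip [([374.0, 197.0], 0.82), ([397.0, 243.0], 0.72)]
pan_dish []
ball_center []
hood [([390.0, 276.0], 0.8), ([313.0, 272.0], 0.52)]
bridge [([246.0, 245.0], 0.87)]
ring_light [([239.0, 210.0], 0.94)]
focus [([233.0, 221.0], 0.94)]
bearing [([315.0, 273.0], 0.77), ([171.0, 231.0], 0.66)]
solvent [([464.0, 286.0], 0.58)]
wrench [([486.0, 230.0], 0.79)]
driver [([182.0, 188.0], 0.71)]
micrometer [([168.0, 232.0], 0.51)]
flange [([305.0, 315.0], 0.91)]
top 56.28659485412113 [ 0.441 -0.008  1.099]
pan [([328.0, 317.0], 0.94)]
pan_grip [([281.0, 325.0], 0.85)]
pan_dish [([329.0, 318.0], 0.94), ([512.0, 234.0], 0.4)]
ball_center []
hood [([261.0, 227.0], 0.58)]
bridge [([419.0, 229.0], 0.72)]
ring_light [([432.0, 218.0], 0.68)]
focus [([432.0, 222.0], 0.83)]
bearing [([342.0, 212.0], 0.61)]
solvent [([182.0, 228.0], 0.89)]
wrench [([153.0, 298.0], 0.97)]
driver [([520.0, 291.0], 0.96)]
micrometer [([513.0, 234.0], 0.88), ([251.0, 259.0], 0.24)]
flange [([338.0, 169.0], 0.63), ([183.0, 227.0], 0.53)]
wrist 68.04984758688894 [ 0.332 -0.536  0.374]
pan []
pan_grip []
pan_dish []
ball_center []
hood []
bridge []
ring_light []
focus []
bearing []
solvent []
wrench []
driver []
micrometer []
flange []
```

View pics/scene0.png

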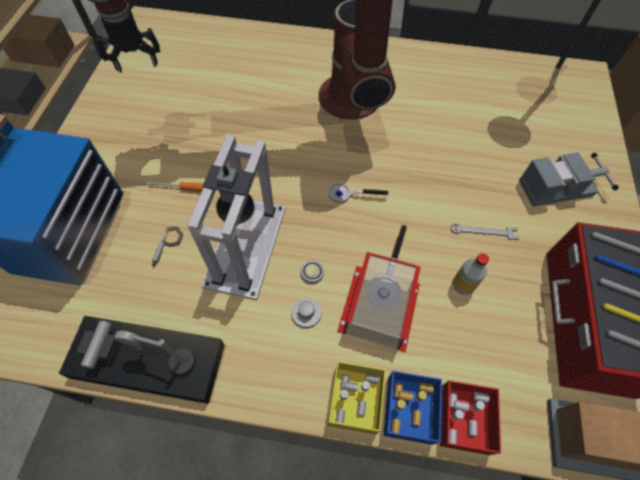

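View pics/top0.png

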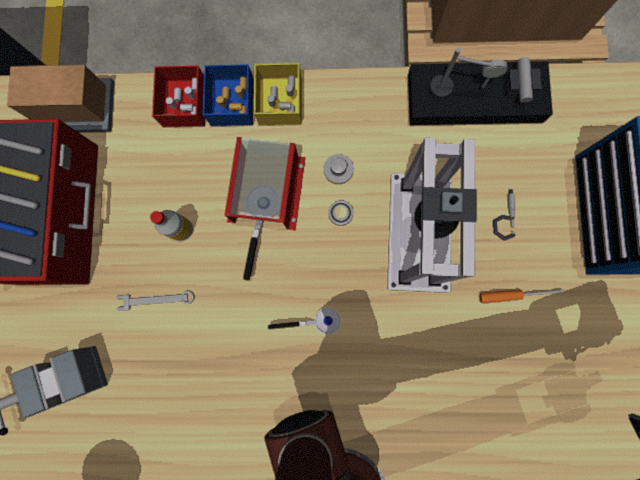

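```bash
python3 - <<'E'
import cv2
a=cv2.imread('pics/top0.png')[150:350,140:400];cv2.imwrite('pics/top0c.png',cv2.resize(a,(780,600),interpolation=cv2.INTER_CUBIC))
a=cv2.imread('pics/scene0.png')[160:340,290:520];cv2.imwrite('pics/scene0c.png',cv2.resize(a,(766,600),interpolation=cv2.INTER_CUBIC))
E
```

```text
(no output)
```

View pics/top0c.png

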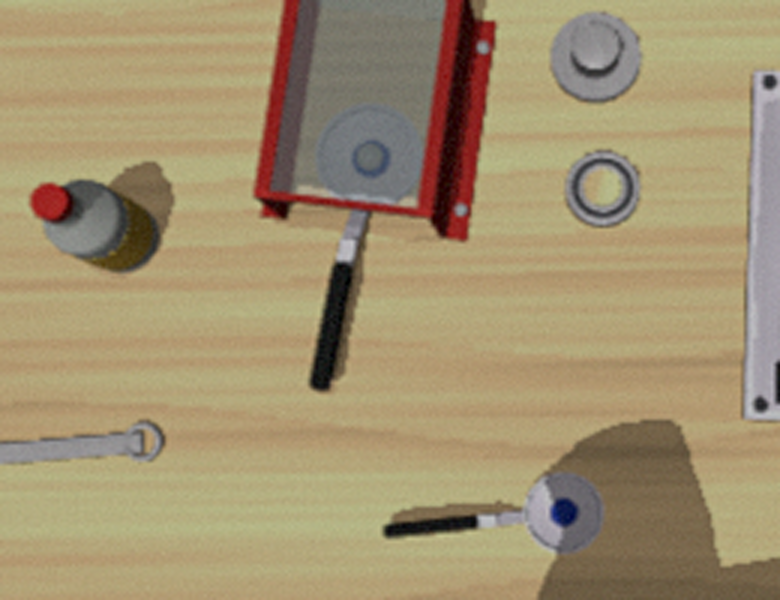

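View pics/scene0c.png

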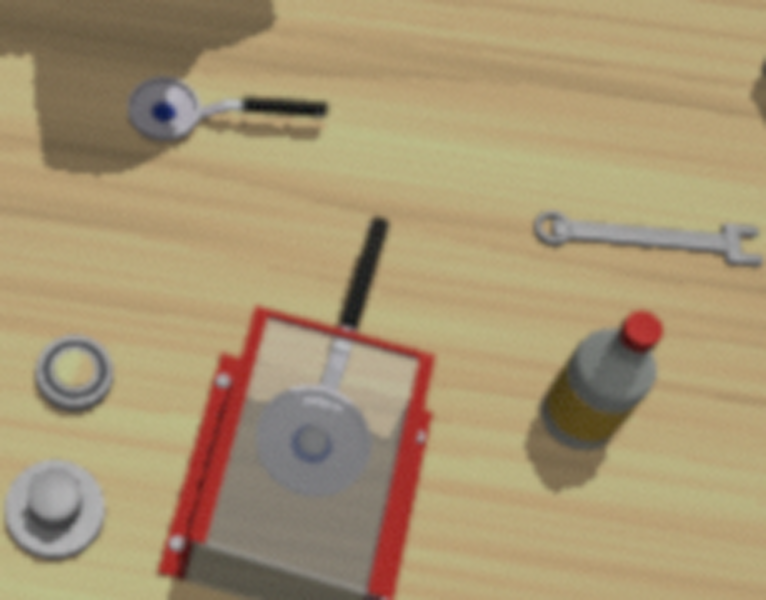

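The pan meant is the one half under the hood at top (262,200) and scene (385,290), with a ball in its dish. The pan at top (328,320) and scene (339,196) is smaller and has no ball, so it is the look-alike. Next I measure poses.

```bash
cat > m.py <<'E'
from h import *
for n in('top','scene'):
    p=pickle.load(open(f'pics/{n}0.png.pkl','rb'))
    C=cloud(p);g=p['color'].astype(int)
    if n=='top': sl=(slice(218,285),slice(235,275))
    else: sl=(slice(220,265),slice(385,412))
    m=(g[sl].max(-1)<55); P=C[sl][m]; P=P[(P[:,2]>0.03)&(P[:,2]<.07)]
    print(n,'grip',len(P),np.round(np.median(P,0),4),'zpct',np.percentile(P[:,2],[5,50,95]).round(4))
    c=P[:,:2].mean(0);u,s,v=np.linalg.svd(P[:,:2]-c);d=v[0]*np.sign(v[0][0]);e=(P[:,:2]-c)@d
    print(' dir deg',np.degrees(np.arctan2(d[1],d[0])),'ext',e.min(),e.max(),'mid',c+d*(e.min()+e.max())/2, 'width',np.ptp((P[:,:2]-c)@v[1]))
    # red hood
    r=(g[...,0]>120)&(g[...,1]<70)&(g[...,2]<70)
    Q=C[r];Q=Q[(Q[:,0]>.4)&(Q[:,0]<.9)&(abs(Q[:,1]-.17)<.2)&(Q[:,2]>.085)&(Q[:,2]<.11)]
    print(' hood top',len(Q),Q.min(0).round(3),Q.max(0).round(3)); 
    box=cv2.minAreaRect((Q[:,:2]*1000).astype(np.float32));print(box,cv2.boxPoints(box).round(0).tolist())
    # bridge base top
    for lo,hi,nm in((.004,.018,'base'),(.31,.36,'rails')):
        Q=C.reshape(-1,3);gg=g.reshape(-1,3);k=(Q[:,2]>lo)&(Q[:,2]<hi)&(Q[:,0]>.35)&(Q[:,0]<.9)&(Q[:,1]<-.07)&(Q[:,1]>-.33)&(np.ptp(gg,axis=1)<30)
        Q=Q[k]; box=cv2.minAreaRect((Q[:,:2]*1000).astype(np.float32));print(nm,len(Q),box,cv2.boxPoints(box).round(0).tolist(),np.median(Q[:,2]))
E
python3 m.py; python3 - <<'E'
import cv2
a=cv2.imread('pics/top0.png')[120:300,370:570];cv2.imwrite('pics/br_t.png',cv2.resize(a,(660,594),interpolation=cv2.INTER_CUBIC))
a=cv2.imread('pics/scene0.png')[120:310,140:300];cv2.imwrite('pics/br_s.png',cv2.resize(a,(500,594),interpolation=cv2.INTER_CUBIC))
E
```

```text
top grip 266 [0.5528 0.2032 0.0447] zpct [0.035  0.0447 0.048 ]
 dir deg -10.131865870040347 ext -0.04943498266234171 0.05020437784724836 mid [0.55394973 0.20310186] width 0.013701583856800596
 hood top 790 [0.632 0.096 0.09 ] [0.835 0.253 0.103]
((733.077392578125, 173.92147827148438), (136.51400756835938, 189.5102996826172), 82.36983489990234) [[630.0, 119.0], [818.0, 94.0], [836.0, 229.0], [648.0, 254.0]]
base 3860 ((688.0313720703125, -215.5279998779297), (169.10415649414062, 438.3570251464844), 82.12403106689453) [[459.0, -269.0], [894.0, -329.0], [917.0, -162.0], [483.0, -102.0]] 0.00968911759103007
rails 509 ((620.6019287109375, -205.50750732421875), (91.67451477050781, 54.51462173461914), 86.08120727539062) [[590.0, -249.0], [645.0, -253.0], [651.0, -162.0], [597.0, -158.0]] 0.3270283076633887
scene grip 116 [0.565  0.2019 0.0456] zpct [0.0425 0.0456 0.0495]
 dir deg -10.750975106503859 ext -0.052675497316222064 0.04277765042487847 mid [0.55958757 0.20305563] width 0.010165496153002466
 hood top 678 [0.637 0.093 0.091] [0.838 0.249 0.103]
((735.63671875, 172.0735626220703), (138.2051239013672, 188.54161071777344), 82.31950378417969) [[633.0, 116.0], [820.0, 91.0], [838.0, 228.0], [651.0, 253.0]]
base 3351 ((559.5955200195312, -213.83949279785156), (431.82830810546875, 188.6264190673828), 5.623114585876465) [[335.0, -141.0], [354.0, -329.0], [784.0, -287.0], [765.0, -99.0]] 0.010354619330234759
rails 389 ((621.2595825195312, -207.17849731445312), (92.2863540649414, 58.204750061035156), 86.76454162597656) [[590.0, -252.0], [648.0, -255.0], [653.0, -163.0], [595.0, -159.0]] 0.32686505525962267
```

View pics/br_t.png

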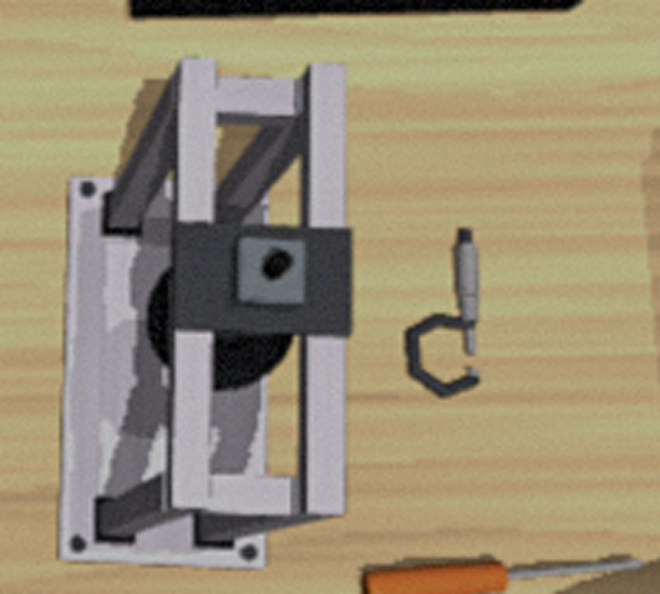

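View pics/br_s.png

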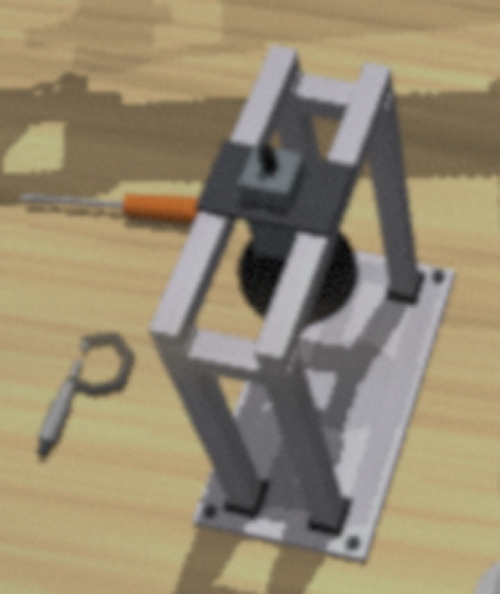

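```bash
cat > b.py <<'E'
from h import *
from scipy.optimize import least_squares
T=pickle.load(open('pics/top0.png.pkl','rb'));S=pickle.load(open('pics/scene0.png.pkl','rb'))
s=3.3;tt=[(68,178,.145,.075),(60,560,-.145,.075),(265,568,-.145,-.075)]
ss=[(455,272,-.145,.075),(365,562,.145,.075),(195,522,.145,-.075)]
obs=[(T,370+a/3.3,120+b/3.3,x,y) for a,b,x,y in tt]+[(S,140+a/3.125,120+b/3.125,x,y) for a,b,x,y in ss]
def W(q,x,y,z):
    c,s_=np.cos(q[2]),np.sin(q[2]);return np.array([q[0]+c*x-s_*y,q[1]+s_*x+c*y,z])
def f(q,obs=obs): return np.concatenate([proj(p,W(q,x,y,.01))[0]-[u,v] for p,u,v,x,y in obs])
q=least_squares(f,[.62,-.2,0]).x
if __name__=='__main__':
    for o in(obs,obs[:3],obs[3:]):
        r=least_squares(lambda q:f(q,o),[.62,-.2,0]);print(r.x.round(4),np.degrees(r.x[2]).round(2),r.fun.round(1))
    for p,n in((T,'top'),(S,'scene')):
        im=cv2.resize(cv2.imread(f'pics/{n}0.png'),None,fx=4,fy=4)
        def pl(P,c):
            u=(proj(p,np.array(P))*4+1.5).astype(int);cv2.polylines(im,[u.reshape(-1,1,2)],True,c,1)
        pl([W(q,a*.145,b*.075,.01) for a,b in((1,1),(1,-1),(-1,-1),(-1,1))],(0,0,255))
        for a in(-1,1):
            for b in(-1,1): pl([W(q,a*.115+i*.011,b*.036+j*.011,.01) for i,j in((1,1),(1,-1),(-1,-1),(-1,1))],(0,255,0)); pl([W(q,a*.115,b*.036,.01),W(q,a*.115,b*.036,.327)],(255,0,0))
        pl([W(q,.045*np.cos(t),.045*np.sin(t),.208) for t in np.linspace(0,6.2,40)],(0,255,255))
        if n=='top': im=im[480:1200,1520:2120];im=cv2.resize(im,(500,600))
        else: im=im[500:1240,600:1240];im=cv2.resize(im,(519,600))
        cv2.imwrite(f'pics/ov_{n}.png',im)
    print('mark ring', [atz(p,uv,z)[:2].round(3) for p,uv,z in((T,(432,222),.12),(S,(233,221),.12),(T,(432,218),.19),(S,(239,210),.19))])
    o=monitor.get_obs();R=Ro.from_rotvec(o['tool_rot']).as_matrix();print(R.round(3),'toolx yaw',np.degrees(np.arctan2(R[1,0],R[0,0])))
E
python3 b.py; cd pics; python3 -c "
import cv2;a=cv2.imread('ov_top.png');b=cv2.imread('ov_scene.png')
import numpy as np;x=np.hstack([a,b]);cv2.imwrite('ov.png',cv2.resize(x,(799,int(600*799/x.shape[1]))))"
```

```text
[ 0.6202 -0.2061 -0.0504] -2.89 [-0.4 -1.5 -0.5 -0.7  0.1 -0.6 -0.1 -1.5  0.6 -1.5 -0.8 -0.6]
[ 0.618  -0.2067 -0.0499] -2.86 [-0.1 -0.6 -0.3  0.3  0.4  0.3]
[ 0.6233 -0.2047 -0.0564] -3.23 [ 0.4 -0.3  0.5 -0.2 -0.9  0.4]
mark ring [array([ 0.621, -0.214]), array([ 0.617, -0.226]), array([ 0.617, -0.199]), array([ 0.623, -0.198])]
[[ 0.408 -0.913  0.   ]
 [-0.913 -0.408  0.   ]
 [-0.    -0.    -1.   ]] toolx yaw -65.94510308800874
```

View pics/ov.png

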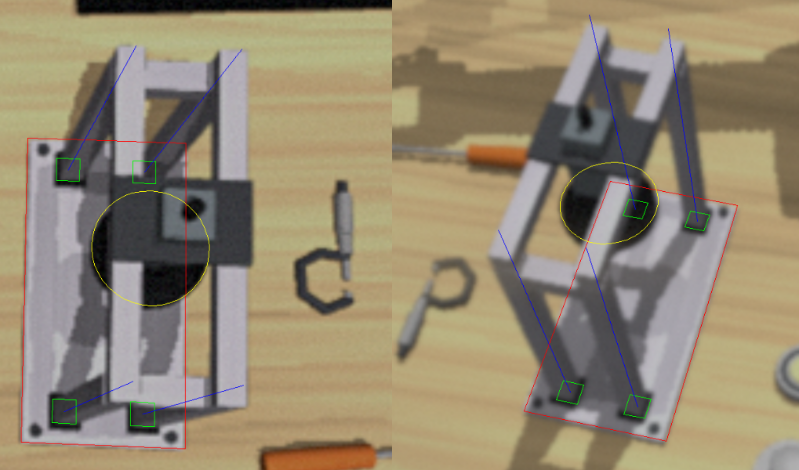

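Emit:
step_arm(targets=[-0.03, -0.025, 0, -0.1, -0.065, -0.05, 0, -0.2, -0.1, -0.08, 0, -0.3, -0.135, -0.11, 0, -0.4, -0.17, -0.135, 0, -0.5, -0.2, -0.16, 0, -0.6, -0.235, -0.19, 0, -0.7, -0.265, -0.215, 0, -0.8, -0.3, -0.24, 0, -0.9, -0.33, -0.265, 0, -1.0, -0.36, -0.29, 0, -1.1, -0.379, -0.306, 0, -1.2], grip=0.0854)

```text
t: 3.25
tool_pos: [0.3799, -0.0973, 0.2317]
tool_rot: [3.14, 0.087, 0.003]
contact_force: [0.5, -0.9, -0.2]
opening: 0.0851
```

```bash
cat > g.py <<'E'
import sys
from h import *
def go(x,y,z,panyaw):
    o=monitor.get_obs();R=Ro.from_rotvec(o['tool_rot']).as_matrix();yaw=np.degrees(np.arctan2(R[1,0],R[0,0]))
    d=R.T@(np.array([x,y,z])-o['tool_pos']);r=-((panyaw+90-yaw+180)%360-180)
    print('t',o['t'].round(2) if hasattr(o['t'],'round') else o['t'],'pos',np.round(o['tool_pos'],4),'panyaw',round(yaw-90,2),'q',np.round(o['q'],2),'F',np.round(o['contact_force'],1),'M',np.round(o['wrist_torque'],2),'open',round(float(o['opening']),4),'tilt',np.degrees(np.arccos(-R[2,2])).round(2))
    print('shift',d.round(4),'roll',np.radians(r).round(4))
if __name__=='__main__': go(*map(float,sys.argv[1:]))
E
python3 g.py .535 .205 .2 -10.3
```

```text
t 3.25 pos [ 0.3799 -0.0973  0.2317] panyaw -86.84 q [-0.44 -0.56  2.12  0.    1.58 -0.5 ] F [ 0.5 -0.9 -0.2] M [ 0.01 -0.11 -0.02] open 0.0851 tilt 0.1
shift [ 0.1715 -0.2933  0.0319] roll -1.3359
```

Emit:
step_arm(targets=[0.015, -0.025, 0, -0.12, 0.03, -0.05, 0, -0.24, 0.045, -0.075, 0, -0.36, 0.06, -0.1, 0.01, -0.48, 0.075, -0.13, 0.01, -0.6, 0.09, -0.16, 0.02, -0.72, 0.11, -0.19, 0.02, -0.84, 0.13, -0.22, 0.025, -0.96, 0.145, -0.25, 0.03, -1.08, 0.16, -0.27, 0.032, -1.2, 0.171, -0.293, 0.032, -1.3, 0.1715, -0.2933, 0.032, -1.336])

```text
t: 4.25
tool_pos: [0.5359, 0.2083, 0.1996]
tool_rot: [-2.405, -2.022, -0.003]
contact_force: [-0.4, 0.1, -0.2]
opening: 0.0854
```

```bash
cat > w.py <<'E'
from h import *
p=shot('wrist','w1.png');t=shot('top','top1.png');s=shot('scene','scene1.png')
for n,q in(('w',p),('t',t),('s',s)):
    for w in('pan_grip','hood'): print(n,w,[(np.round(r['uv']).tolist(),round(r['score'],2)) for r in imaging.mark_of(w,q)][:3])
print('grip at z.036 from wrist',[atz(p,r['uv'],.036).round(4) for r in imaging.mark_of('pan_grip',p)][:2])
C=cloud(p);g=p['color'].astype(int);P=C[(g.max(-1)<55)];P=P[(P[:,2]>.03)&(P[:,2]<.06)&(abs(P[:,1]-.2)<.1)&(P[:,0]>.45)]
print(len(P),P.min(0).round(3),P.max(0).round(3),np.median(P[:,2]))
c=P[:,:2].mean(0);u,sg,v=np.linalg.svd(P[:,:2]-c,full_matrices=False);d=v[0]*np.sign(v[0][0]);e=(P[:,:2]-c)@d;w=(P[:,:2]-c)@v[1]
print('yaw',np.degrees(np.arctan2(d[1],d[0])),np.percentile(e,[0,1,99,100]).round(4),'mid',c+d*(e.min()+e.max())/2,'w',np.ptp(w))
E
python3 w.py; python3 g.py .555 .203 .017 -10.3
```

```text
w pan_grip [([189.0, 70.0], 0.9), ([320.0, 239.0], 0.64)]
w hood []
t pan_grip [([252.0, 258.0], 0.63)]
t hood [([263.0, 227.0], 0.9)]
s pan_grip [([376.0, 195.0], 0.92), ([397.0, 244.0], 0.5)]
s hood [([388.0, 276.0], 0.71)]
grip at z.036 from wrist [array([0.4004, 0.129 , 0.036 ]), array([0.5549, 0.2067, 0.036 ])]
2149 [0.505 0.116 0.03 ] [0.691 0.251 0.06 ] 0.04589208786879248
yaw -16.85872818358328 [-0.0659 -0.0651  0.1153  0.1251] mid [0.59788118 0.19262636] w 0.13454169474578526
t 4.75 pos [0.535  0.2045 0.2001] panyaw -10.36 q [ 0.24 -0.05  1.77 -0.    1.42 -1.15] F [0.2 0.8 0.1] M [-0.    0.01 -0.  ] open 0.0854 tilt 0.11
shift [0.0021 0.0196 0.1832] roll -0.001
```

View pics/w1.png

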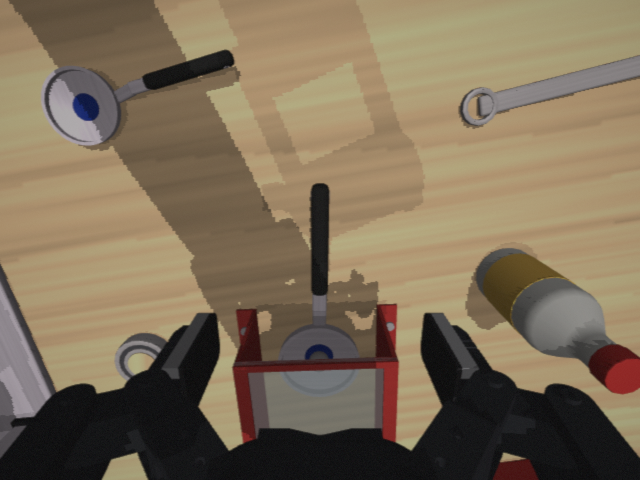

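```bash
cat > w2.py <<'E'
from h import *
p=shot('wrist','w2.png');C=cloud(p);g=p['color'].astype(int)
sl=(slice(178,305),slice(305,340));m=g[sl].max(-1)<50
v,u=np.nonzero(m);P=C[sl][m];k=(P[:,2]>.03)&(P[:,2]<.06);u=u[k]+305;v=v[k]+178;P=P[k]
print(len(P),'z',np.percentile(P[:,2],[5,50,95]),'uv',u.min(),u.max(),v.min(),v.max())
for a in(185,200,220,240,260,280,293):
    uu=u[v==a]; print(a,uu.min(),uu.max(), atz(p,((uu.min()+uu.max())/2,a),.046).round(4)) if len(uu) else None
a=atz(p,(320,v.min()),.046);b=atz(p,(320,v.max()),.046);print(a,b,(a+b)/2,np.linalg.norm(a-b),np.degrees(np.arctan2(*(b-a)[[1,0]])))
for w in('pan_dish','ball_center','pan_grip'): print(w,[(np.round(r['uv'],1).tolist(),round(r['score'],2),atz(p,r['uv'],{'pan_dish':.006,'ball_center':.017,'pan_grip':.036}[w]).round(4)) for r in imaging.mark_of(w,p)][:3])
print(atz(pickle.load(open('pics/top0.png.pkl','rb')),(182,228),0))
E
python3 w2.py; python3 g.py .555 .203 .017 -10.3
```

```text
1762 z [0.04352219 0.04593079 0.04736784] uv 316 332 184 294
185 319 330 [0.5045 0.2148 0.046 ]
200 316 332 [0.517  0.2122 0.046 ]
220 316 332 [0.5343 0.2091 0.046 ]
240 316 332 [0.5523 0.2059 0.046 ]
260 317 332 [0.5711 0.203  0.046 ]
280 317 331 [0.5904 0.1991 0.046 ]
293 318 330 [0.6035 0.1968 0.046 ]
[0.5030321  0.21127133 0.046     ] [0.60384876 0.19291177 0.046     ] [0.55344043 0.20209155 0.046     ] 0.10247473802744565 -10.320936917695981
pan_dish [([93.7, 111.4], 0.89, array([0.41  , 0.0236, 0.006 ])), ([322.9, 355.6], 0.84, array([0.7008, 0.1786, 0.006 ]))]
ball_center [([324.5, 358.2], 0.61, array([0.6964, 0.1811, 0.017 ]))]
pan_grip [([323.6, 239.2], 0.85, array([0.5548, 0.2052, 0.036 ])), ([322.2, 350.5], 0.68, array([0.6725, 0.1827, 0.036 ]))]
[0.63712241 0.38471731 0.        ]
t 4.95 pos [0.535  0.2048 0.2   ] panyaw -10.32 q [ 0.24 -0.05  1.77 -0.    1.42 -1.15] F [ 0.1 -0.1  0.2] M [ 0.    0.03 -0.01] open 0.0855 tilt 0.1
shift [0.0017 0.0197 0.183 ] roll -0.0003
```

Emit:
step_arm(targets=[0.001, 0.007, 0.02, 0, 0.002, 0.014, 0.05, 0, 0.003, 0.02, 0.08, 0, 0.003, 0.0205, 0.11, 0, 0.003, 0.0205, 0.135, 0, 0.003, 0.0205, 0.155, 0, 0.003, 0.0205, 0.17, 0, 0.003, 0.0205, 0.178, 0, 0.003, 0.0205, 0.183, 0, 0.003, 0.0205, 0.183, 0, 0.003, 0.0205, 0.183, 0])

```text
t: 5.87
tool_pos: [0.5567, 0.2043, 0.018]
tool_rot: [2.411, 2.012, 0.004]
contact_force: [0.2, -0.1, 0.3]
opening: 0.0855
```

```bash
python3 g.py .555 .203 .017 -10.3;python3 - <<'E'
from h import *
shot('wrist','w3.png');p=shot('scene','s3.png');cv2.imwrite('pics/s3c.png',cv2.resize(cv2.cvtColor(p['color'],cv2.COLOR_RGB2BGR)[140:360,270:500],None,fx=2.7,fy=2.7))
E
```

```text
t 5.8667 pos [0.5567 0.2043 0.018 ] panyaw -10.32 q [ 0.23  0.2   1.83 -0.    1.1  -1.16] F [ 0.2 -0.1  0.3] M [0.04 0.01 0.01] open 0.0855 tilt 0.18
shift [-0.0016 -0.0015  0.001 ] roll -0.0003
```

View pics/w3.png

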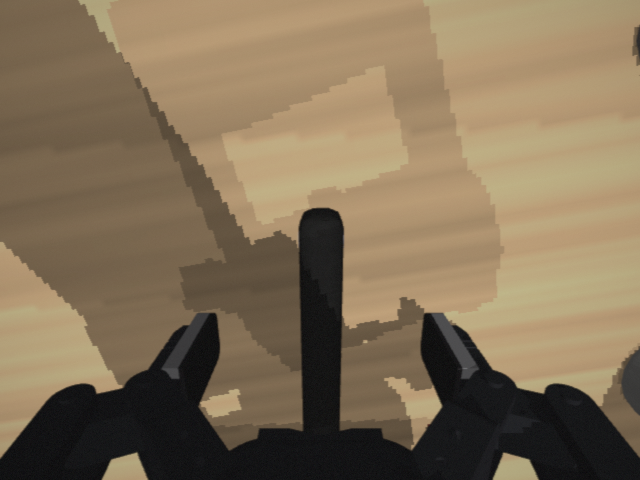

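View pics/s3c.png

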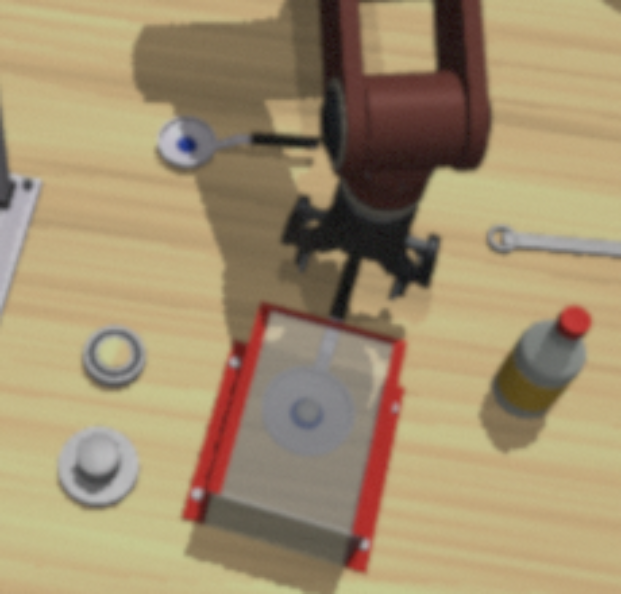

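The bar sits centred between the pads (column 320, pads at 217 and 424). I close in two stages.

Emit:
step_arm(targets=[0, 0, 0, 0, 0, 0, 0, 0, 0, 0, 0, 0, 0, 0, 0, 0, 0, 0, 0, 0, 0, 0, 0, 0, 0, 0, 0, 0, 0, 0, 0, 0], grip=0.024, force=20)

```text
t: 6.63
tool_pos: [0.5571, 0.2044, 0.0185]
tool_rot: [2.411, 2.011, 0.006]
contact_force: [0.7, -0.2, -0.2]
opening: 0.024
```

Emit:
step_arm(targets=[0, 0, 0, 0, 0, 0, 0, 0, 0, 0, 0, 0, 0, 0, 0, 0, 0, 0, 0, 0, 0, 0, 0, 0], grip=0.0, force=20)

```text
t: 7.13
tool_pos: [0.5571, 0.2044, 0.0185]
tool_rot: [2.41, 2.011, 0.006]
contact_force: [0.0, 1.0, -0.1]
opening: 0.0154
```

Emit:
step_arm(targets=[0, 0, 0, 0, 0, 0, 0, 0, 0, 0, 0, 0, 0, 0, 0, 0], grip=0.0, force=110)

```text
t: 7.47
tool_pos: [0.5571, 0.2045, 0.0186]
tool_rot: [2.411, 2.011, 0.006]
contact_force: [-0.9, -0.0, 1.5]
opening: 0.0141
```

```bash
python3 g.py .555 .203 .017 -10.3;python3 - <<'E'
from h import *
p=shot('scene','s4.png');cv2.imwrite('pics/s4c.png',cv2.resize(cv2.cvtColor(p['color'],cv2.COLOR_RGB2BGR)[140:360,270:500],None,fx=2.7,fy=2.7))
E
```

```text
t 7.4667 pos [0.5571 0.2045 0.0186] panyaw -10.32 q [ 0.23  0.2   1.83 -0.    1.1  -1.16] F [-0.9 -0.   1.5] M [-0.01  0.03  0.03] open 0.0141 tilt 0.24
shift [-0.0018 -0.0018  0.0016] roll -0.0003
```

View pics/s4c.png

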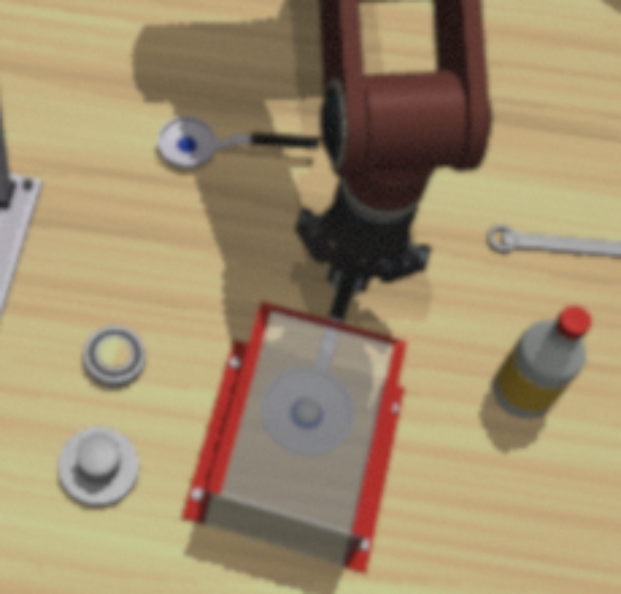

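Emit:
step_arm(targets=[0, 0, -0.001, 0, 0, 0, -0.002, 0, 0, 0, -0.004, 0, 0, 0, -0.006, 0, 0, 0, -0.009, 0, 0, 0, -0.012, 0, 0, 0, -0.015, 0, 0, 0, -0.017, 0, 0, 0, -0.018, 0, 0, 0, -0.018, 0])

```text
t: 8.35
tool_pos: [0.5573, 0.2045, 0.0371]
tool_rot: [2.41, 2.011, 0.007]
contact_force: [0.7, 0.6, -2.7]
opening: 0.0138
```

```bash
python3 g.py .45 .2235 .0365 -10.3;python3 - <<'E'
from h import *
p=shot('scene','s5.png');cv2.imwrite('pics/s5c.png',cv2.resize(cv2.cvtColor(p['color'],cv2.COLOR_RGB2BGR)[140:360,270:500],None,fx=2.7,fy=2.7))
E
```

```text
t 8.35 pos [0.5573 0.2045 0.0371] panyaw -10.31 q [ 0.23  0.17  1.83 -0.    1.14 -1.16] F [ 0.7  0.6 -2.7] M [0.08 0.31 0.01] open 0.0138 tilt 0.29
shift [-5.00e-04 -1.09e-01  1.00e-04] roll -0.0002
```

View pics/s5c.png

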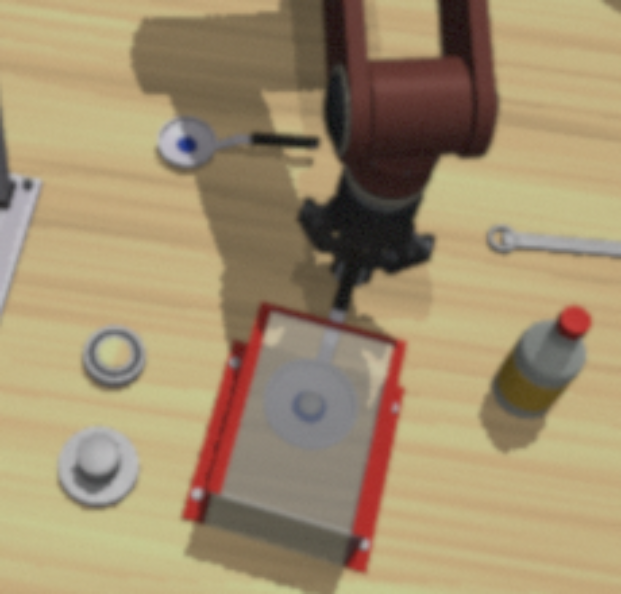

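Emit:
step_arm(targets=[0, -0.0005, 0, 0, 0, -0.003, 0, 0, 0, -0.009, 0, 0, 0, -0.018, 0, 0, 0, -0.029, 0, 0, 0, -0.041, 0, 0, 0, -0.052, 0, 0, 0, -0.061, 0, 0, 0, -0.067, 0, 0, 0, -0.0695, 0, 0, 0, -0.07, 0, 0, 0, -0.07, 0, 0])

```text
t: 9.4
tool_pos: [0.4885, 0.2171, 0.0368]
tool_rot: [2.41, 2.011, 0.007]
contact_force: [-0.1, -0.3, -2.0]
opening: 0.0137
```

```bash
python3 g.py .41 .231 .0375 -10.3;python3 - <<'E'
from h import *
p=shot('scene','s6.png');cv2.imwrite('pics/s6c.png',cv2.resize(cv2.cvtColor(p['color'],cv2.COLOR_RGB2BGR)[140:360,270:500],None,fx=2.7,fy=2.7))
E
```

```text
t 9.4 pos [0.4885 0.2171 0.0368] panyaw -10.31 q [ 0.28  0.04  1.97 -0.    1.12 -1.11] F [-0.1 -0.3 -2. ] M [ 0.01  0.27 -0.02] open 0.0137 tilt 0.3
shift [-0.0003 -0.0797 -0.0011] roll -0.0001
```

View pics/s6c.png

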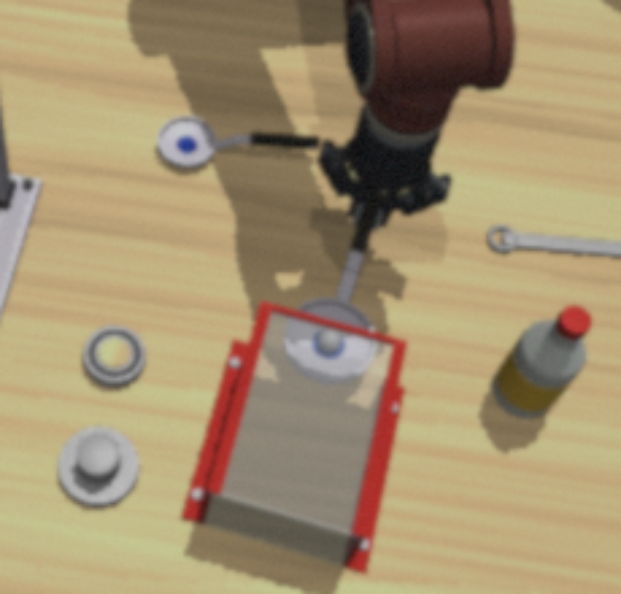

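Emit:
step_arm(targets=[0, -0.0005, 0, 0, 0, -0.0035, 0, 0, 0, -0.01, 0, 0, 0, -0.02, 0, 0, 0, -0.032, -0.001, 0, 0, -0.045, -0.003, 0, 0, -0.057, -0.006, 0, 0, -0.067, -0.009, 0, 0, -0.074, -0.011, 0, 0, -0.077, -0.012, 0, 0, -0.078, -0.012, 0, 0, -0.078, -0.012, 0])

```text
t: 10.45
tool_pos: [0.412, 0.2311, 0.0486]
tool_rot: [2.41, 2.011, 0.008]
contact_force: [0.1, 0.4, -2.3]
opening: 0.0143
```

```bash
cat > ck.py <<'E'
import sys
from h import *
tag=sys.argv[1]
t=shot('top',f't{tag}.png');s=shot('scene',f's{tag}.png');w=shot('wrist',f'w{tag}.png')
o=monitor.get_obs();R=Ro.from_rotvec(o['tool_rot']).as_matrix();y=np.arctan2(R[1,1],R[0,1])
z0=o['tool_pos'][2]-.0186
d=np.array(o['tool_pos'])+.143*R[:,1];print('exp dish',d.round(4),'under',z0.round(4))
def crop(p,c,h,n):
    u=proj(p,c)[0];im=cv2.cvtColor(p['color'],cv2.COLOR_RGB2BGR);x0=int(np.clip(u[0]-h,0,640-2*h));y0=int(np.clip(u[1]-h,0,480-2*h))
    return cv2.resize(im[y0:y0+2*h,x0:x0+2*h],(399,399),interpolation=cv2.INTER_CUBIC)
cv2.imwrite(f'pics/c{tag}.png',np.hstack([crop(t,d,75,'t'),crop(s,d,75,'s')]))
for n,p in(('top',t),('scene',s)):
    for nm,h in(('pan_dish',.006),('ball_center',.017)):
        print(n,nm,[(np.round(r['uv'],1).tolist(),round(r['score'],2),atz(p,r['uv'],z0+h)[:2].round(4)) for r in imaging.mark_of(nm,p)][:3])
E
python3 g.py .41 .231 .0375 -10.3; python3 ck.py 7
```

```text
t 10.45 pos [0.412  0.2311 0.0486] panyaw -10.31 q [ 0.35 -0.13  2.11 -0.    1.15 -1.04] F [ 0.1  0.4 -2.3] M [ 0.05  0.24 -0.  ] open 0.0143 tilt 0.35
shift [-0.0005 -0.002   0.0111] roll -0.0001
exp dish [0.553  0.2053 0.0492] under 0.0298
top pan_dish [([247.0, 258.2], 0.77, array([0.5552, 0.2124])), ([326.9, 319.0], 0.76, array([0.41  , 0.0224]))]
top ball_center [([251.3, 262.6], 0.46, array([0.5434, 0.1997]))]
scene pan_dish [([399.5, 240.6], 0.97, array([0.5528, 0.2053])), ([336.3, 194.5], 0.81, array([0.4336, 0.0159]))]
scene ball_center [([397.3, 236.2], 0.4, array([0.5466, 0.197 ])), ([243.7, 245.2], 0.31, array([ 0.6432, -0.2011]))]
```

View pics/c7.png

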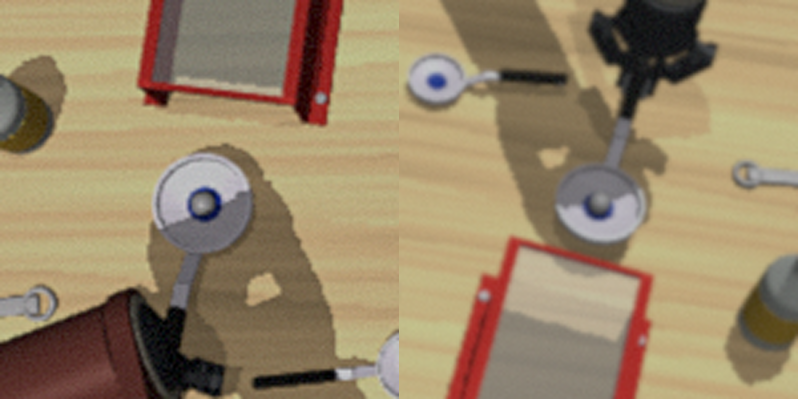

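Step 1 should now be met: the dish is about 90 mm clear in front of the hood and the ball sits in the blue ring. Next I lift straight up.

Emit:
step_arm(targets=[0, 0, -0.0005, 0, 0, 0, -0.003, 0, 0, 0, -0.009, 0, 0, 0, -0.019, 0, 0, 0, -0.031, 0, 0, 0, -0.044, 0, 0, 0, -0.056, 0, 0, 0, -0.065, 0, 0, 0, -0.0715, 0, 0, 0, -0.0745, 0, 0, 0, -0.075, 0, 0, 0, -0.075, 0])

```text
t: 11.8
tool_pos: [0.4115, 0.2308, 0.1231]
tool_rot: [2.411, 2.011, 0.006]
contact_force: [0.5, -0.1, -1.9]
opening: 0.014
```

Emit:
step_arm(targets=[0, 0, 0, 0.003, 0, 0, 0, 0.02, 0, 0, 0, 0.055, 0, 0, 0, 0.11, 0, 0, 0, 0.18, 0, 0, 0, 0.25, 0, 0, 0, 0.32, 0, 0, 0, 0.375, 0, 0, 0, 0.41, 0, 0, 0, 0.427, 0, 0, 0, 0.43, 0, 0, 0, 0.43])

```text
t: 12.8
tool_pos: [0.4114, 0.2307, 0.1228]
tool_rot: [2.785, 1.451, 0.006]
contact_force: [0.1, 0.2, -2.7]
opening: 0.0141
```

```bash
python3 ck.py 8; python3 g.py .44 .12 .1236 -92.9
```

```text
exp dish [0.5287 0.1488 0.1235] under 0.1044
top pan_dish [([267.3, 269.7], 0.66, array([0.521 , 0.1513])), ([328.0, 318.9], 0.6, array([0.4124, 0.0179]))]
top ball_center [([270.3, 270.0], 0.56, array([0.5194, 0.143 ]))]
scene pan_dish [([382.9, 214.3], 0.62, array([0.5252, 0.1474])), ([238.2, 209.2], 0.5, array([ 0.5742, -0.2246]))]
scene ball_center [([381.3, 213.3], 0.54, array([0.53  , 0.1422])), ([483.8, 230.3], 0.25, array([0.536 , 0.4015]))]
t 13.15 pos [0.4115 0.2308 0.1231] panyaw -34.97 q [ 0.35 -0.24  2.07 -0.    1.3  -0.61] F [-0.6  0.  -2.9] M [ 0.15  0.23 -0.03] open 0.0142 tilt 0.27
shift [-0.0744  0.0868 -0.0004] roll 1.011
```

View pics/c8.png

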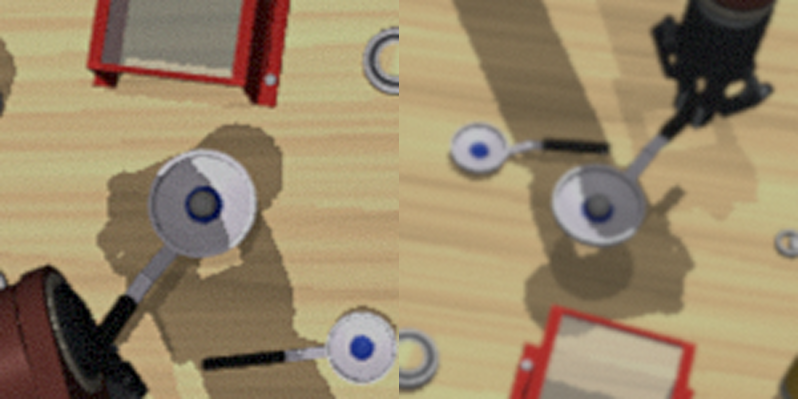

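Emit:
step_arm(targets=[0, 0, 0, 0.004, 0, 0, 0, 0.023, 0, 0, 0, 0.065, 0, 0, 0, 0.13, 0, 0, 0, 0.21, 0, 0, 0, 0.295, 0, 0, 0, 0.375, 0, 0, 0, 0.44, 0, 0, 0, 0.482, 0, 0, 0, 0.502, 0, 0, 0, 0.505, 0, 0, 0, 0.505])

```text
t: 14.15
tool_pos: [0.4116, 0.2308, 0.1232]
tool_rot: [3.06, 0.71, 0.008]
contact_force: [-0.0, 0.5, -1.8]
opening: 0.014
```

Emit:
step_arm(targets=[0, 0, 0, 0.004, 0, 0, 0, 0.023, 0, 0, 0, 0.065, 0, 0, 0, 0.13, 0, 0, 0, 0.21, 0, 0, 0, 0.295, 0, 0, 0, 0.375, 0, 0, 0, 0.44, 0, 0, 0, 0.482, 0, 0, 0, 0.502, 0, 0, 0, 0.505, 0, 0, 0, 0.505])

```text
t: 15.15
tool_pos: [0.4117, 0.2308, 0.1232]
tool_rot: [-3.14, 0.077, -0.008]
contact_force: [-0.3, 0.3, -3.6]
opening: 0.0144
```

```bash
python3 ck.py 9; python3 g.py .63 .1 .1236 -92.9
```

```text
exp dish [0.4047 0.088  0.1231] under 0.1046
top pan_dish [([294.0, 324.8], 0.96, array([0.4004, 0.0919])), ([327.8, 319.1], 0.73, array([0.412 , 0.0183]))]
top ball_center [([297.1, 327.0], 0.47, array([0.3962, 0.0842]))]
scene pan_dish [([363.6, 177.3], 0.84, array([0.4162, 0.0847])), ([338.0, 195.1], 0.59, array([0.4861, 0.0244]))]
scene ball_center [([364.2, 170.7], 0.56, array([0.4022, 0.0836]))]
t 15.5 pos [0.4116 0.2308 0.1232] panyaw -92.82 q [ 0.35 -0.24  2.07 -0.    1.3   0.4 ] F [-0.3  1.3 -1.8] M [0.27 0.04 0.02] open 0.014 tilt 0.29
shift [0.2245 0.1199 0.0006] roll 0.0015
```

View pics/c9.png

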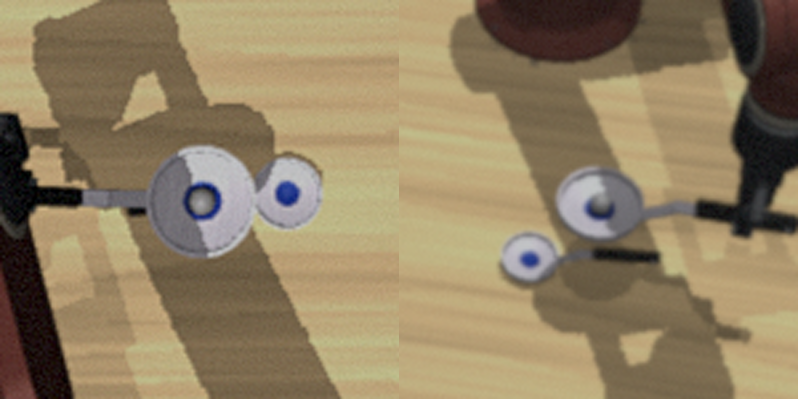

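View pics/w9.png

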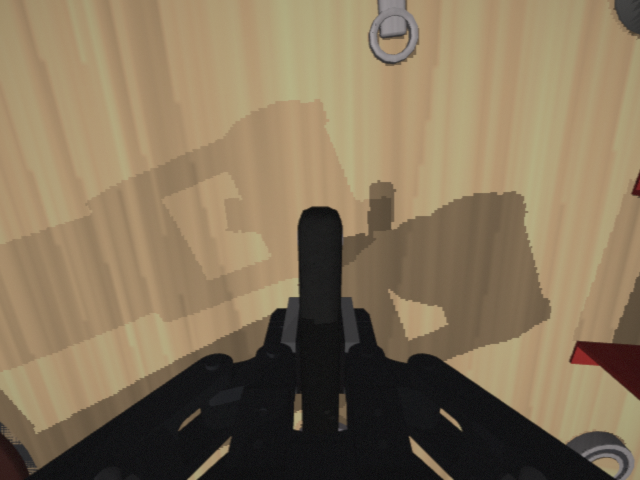

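Emit:
step_arm(targets=[0.0004, 0.0003, 0, 0, 0.0025, 0.002, 0, 0, 0.007, 0.006, 0, 0, 0.0145, 0.012, 0, 0, 0.0235, 0.0197, 0, 0, 0.033, 0.0278, 0, 0, 0.042, 0.0353, 0, 0, 0.049, 0.0414, 0, 0, 0.054, 0.0454, 0, 0, 0.0561, 0.0472, 0, 0, 0.0565, 0.0475, 0, 0, 0.0565, 0.0475, 0, 0])

```text
t: 16.5
tool_pos: [0.4657, 0.1805, 0.1233]
tool_rot: [-3.14, 0.077, -0.007]
contact_force: [-0.1, -0.1, -2.5]
opening: 0.014
```

Emit:
step_arm(targets=[0.0004, 0.0003, 0, 0, 0.0025, 0.002, 0, 0, 0.007, 0.006, 0, 0, 0.0145, 0.012, 0, 0, 0.0235, 0.0197, 0, 0, 0.033, 0.0278, 0, 0, 0.042, 0.0353, 0, 0, 0.049, 0.0414, 0, 0, 0.054, 0.0454, 0, 0, 0.0561, 0.0472, 0, 0, 0.0565, 0.0475, 0, 0, 0.0565, 0.0475, 0, 0])

```text
t: 17.5
tool_pos: [0.5197, 0.1303, 0.1233]
tool_rot: [-3.139, 0.078, -0.006]
contact_force: [0.2, 0.9, -2.7]
opening: 0.0141
```

Emit:
step_arm(targets=[0.0004, 0.0003, 0, 0, 0.0025, 0.002, 0, 0, 0.007, 0.006, 0, 0, 0.0145, 0.012, 0, 0, 0.0235, 0.0197, 0, 0, 0.033, 0.0278, 0, 0, 0.042, 0.0353, 0, 0, 0.049, 0.0414, 0, 0, 0.054, 0.0454, 0, 0, 0.0561, 0.0472, 0, 0, 0.0565, 0.0475, 0, 0, 0.0565, 0.0475, 0, 0])

```text
t: 18.5
tool_pos: [0.5737, 0.08, 0.1233]
tool_rot: [-3.139, 0.078, -0.005]
contact_force: [-0.2, 0.3, -2.3]
opening: 0.0139
```

```bash
python3 ck.py 10; python3 g.py .628 .03 .1236 -92.9
```

```text
exp dish [ 0.5664 -0.0625  0.1232] under 0.1048
top pan_dish [([363.0, 251.1], 0.65, array([ 0.5598, -0.0611])), ([329.4, 319.2], 0.64, array([0.4117, 0.0149]))]
top ball_center [([364.6, 251.5], 0.4, array([ 0.5575, -0.0639]))]
scene pan_dish [([299.3, 212.7], 0.79, array([ 0.5578, -0.0665])), ([337.0, 192.7], 0.74, array([0.479 , 0.0206]))]
scene ball_center [([297.2, 215.7], 0.53, array([ 0.5743, -0.0686]))]
t 18.85 pos [0.5736 0.0803 0.1235] panyaw -92.82 q [0.01 0.03 1.82 0.   1.29 0.06] F [ 0.1  1.  -2. ] M [ 0.32 -0.02  0.01] open 0.0143 tilt 0.24
shift [0.0568 0.0476 0.0001] roll 0.0015
```

View pics/c10.png

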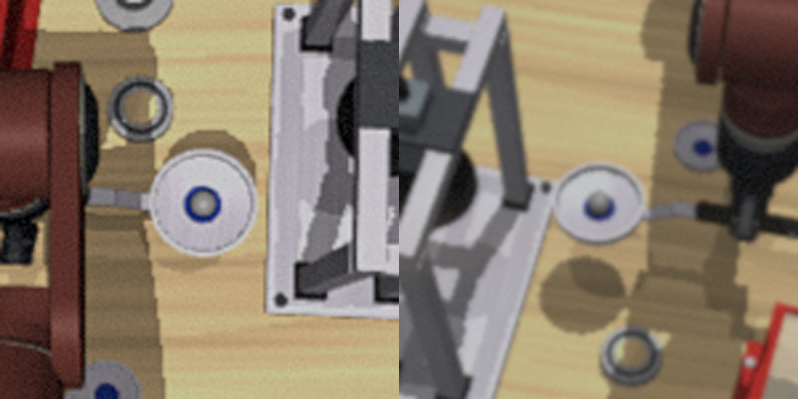

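View pics/s10.png

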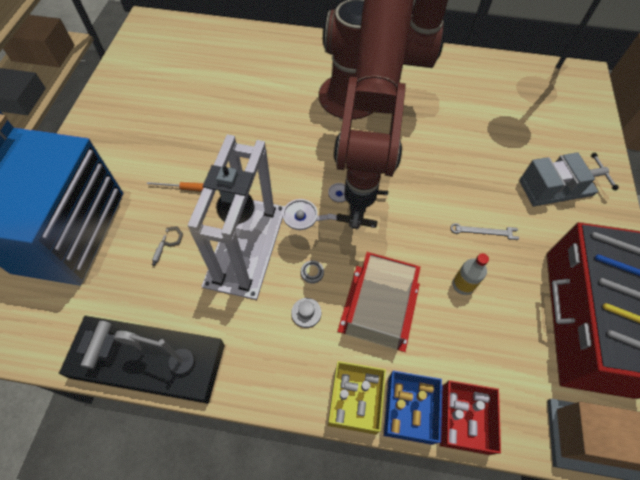

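```bash
python3 - <<'E'
from h import *
o=monitor.get_obs();q1=o['q'][0]
Ps=[]
for n in('t10','s10'):
    p=pickle.load(open(f'pics/{n}.png.pkl','rb'));C=cloud(p).reshape(-1,3);Ps.append(C[p['depth'].ravel()>0])
P=np.vstack(Ps);c,s=np.cos(q1),np.sin(q1)
L=np.c_[c*P[:,0]+s*P[:,1],-s*P[:,0]+c*P[:,1]-(-s*o['tool_pos'][0]+c*o['tool_pos'][1]),P[:,2]]
# base-frame lateral relative to TCP
k=(L[:,0]>.2)&(L[:,0]<.8)&(abs(L[:,1])<.13)&(L[:,2]>.15)
L=L[k]
for z in np.arange(.15,.6,.04):
    for x in np.arange(.3,.8,.1):
        m=(L[:,2]>=z)&(L[:,2]<z+.04)&(L[:,0]>=x)&(L[:,0]<x+.1)
        if m.sum()>4: print('z %.2f x %.1f n %d lat %.3f..%.3f'%(z,x,m.sum(),*np.percentile(L[m,1],[1,99])))
E
```

```text
z 0.15 x 0.5 n 120 lat -0.048..0.049
z 0.19 x 0.5 n 221 lat -0.021..0.016
z 0.19 x 0.6 n 102 lat -0.016..0.007
z 0.23 x 0.5 n 93 lat -0.037..0.035
z 0.23 x 0.6 n 172 lat -0.027..0.024
z 0.27 x 0.5 n 225 lat -0.038..0.035
z 0.27 x 0.6 n 238 lat -0.027..0.023
z 0.31 x 0.5 n 193 lat -0.037..0.035
z 0.31 x 0.6 n 260 lat -0.025..0.022
z 0.35 x 0.4 n 9 lat -0.035..0.041
z 0.35 x 0.5 n 184 lat -0.058..0.041
z 0.35 x 0.6 n 228 lat -0.054..0.051
z 0.39 x 0.4 n 478 lat -0.056..0.041
z 0.39 x 0.5 n 1169 lat -0.066..0.064
z 0.39 x 0.6 n 1246 lat -0.059..0.056
z 0.43 x 0.3 n 12 lat -0.049..0.036
z 0.43 x 0.4 n 2081 lat -0.056..0.055
z 0.43 x 0.5 n 5177 lat -0.057..0.056
z 0.43 x 0.6 n 177 lat -0.057..0.054
z 0.47 x 0.3 n 1170 lat -0.050..0.047
z 0.47 x 0.4 n 5286 lat -0.054..0.053
z 0.51 x 0.3 n 6335 lat -0.048..0.046
z 0.51 x 0.4 n 207 lat -0.018..0.017
z 0.55 x 0.3 n 1970 lat -0.034..0.035
```

Emit:
step_arm(targets=[0.0004, 0.0003, 0, 0, 0.0025, 0.002, 0, 0, 0.007, 0.006, 0, 0, 0.0145, 0.012, 0, 0, 0.0235, 0.0197, 0, 0, 0.033, 0.0278, 0, 0, 0.042, 0.0353, 0, 0, 0.049, 0.0414, 0, 0, 0.054, 0.0454, 0, 0, 0.0564, 0.0472, 0, 0, 0.0568, 0.0476, 0, 0, 0.0568, 0.0476, 0, 0])

```text
t: 19.85
tool_pos: [0.6279, 0.0299, 0.1235]
tool_rot: [-3.139, 0.077, -0.005]
contact_force: [-0.1, -0.2, -1.7]
opening: 0.0141
```

```bash
python3 ck.py 11; python3 g.py .628 -.063 .1236 -92.9
cat > dish.py <<'E'
import sys
from h import *
from scipy.optimize import least_squares
tag=sys.argv[1];o=monitor.get_obs();R=Ro.from_rotvec(o['tool_rot']).as_matrix();d=np.array(o['tool_pos'])+.143*R[:,1]
for n in('t','s'):
    p=pickle.load(open(f'pics/{n}{tag}.png.pkl','rb'));C=cloud(p).reshape(-1,3);g=p['color'].reshape(-1,3).astype(int)
    k=(abs(C[:,2]-.115)<.035)&(np.hypot(*(C[:,:2]-d[:2]).T)<.06)&(np.ptp(g,axis=1)<60);Q=C[k]
    # ball: centre-most high points ; dish ring pts
    c=d[:2].copy()
    for _ in range(10):
        r=np.hypot(*(Q[:,:2]-c).T); 
        b=cv2.minEnclosingCircle((Q[r<.05][:,:2]*1000).astype(np.float32)); c=np.array(b[0])/1000
    rr=np.hypot(*(Q[:,:2]-c).T);m=(rr>.022)&(rr<.042)
    # fit dish surface: z = a+bx+cy + h(r) with 16deg slope
    A=np.c_[np.ones(m.sum()),Q[m,:2]-c];h=.006+.022*np.tan(np.radians(8))+(rr[m]-.022)*np.tan(np.radians(16))
    z=Q[m,2]-h
    f=least_squares(lambda a:A@a-z,[.1,0,0],loss='soft_l1',f_scale=.002).x
    pan=np.array([R[0,1],R[1,1]])
    print(n,len(Q),'rimcircle c',c.round(4),'r',b[1],'dist TCP->dish along',((c-np.array(o['tool_pos'])[:2])@pan).round(4),'lat',np.dot(c-np.array(o['tool_pos'])[:2],R[:2,0]).round(4),'underside z',f[0].round(4),'tilt rad along',(f[1:]@pan).round(3),'lat',(f[1:]@R[:2,0]).round(3))
    mb=(rr<.008);print('  ball top z',np.percentile(Q[mb,2],90).round(4) if mb.any() else None)
E
python3 dish.py 11
```

```text
exp dish [ 0.6207 -0.1125  0.1234] under 0.105
top pan_dish [([385.2, 224.3], 0.63, array([ 0.6193, -0.1117])), ([328.5, 319.0], 0.48, array([0.4122, 0.0168]))]
top ball_center [([387.8, 226.8], 0.5, array([ 0.6116, -0.1161]))]
scene pan_dish [([271.9, 233.1], 0.88, array([ 0.6293, -0.1232]))]
scene ball_center [([274.8, 227.4], 0.61, array([ 0.6179, -0.1174]))]
t 20.2 pos [0.6278 0.0302 0.1238] panyaw -92.79 q [-0.07  0.14  1.7   0.    1.29 -0.02] F [-0.3  0.5 -2. ] M [ 0.3  -0.11  0.04] open 0.0143 tilt 0.25
shift [0.0047 0.0931 0.0001] roll 0.0018
t 1256 rimcircle c [ 0.6207 -0.1079] r 48.741783142089844 dist TCP->dish along 0.1383 lat -0.0004 underside z 0.1034 tilt rad along -0.07 lat 0.014
  ball top z 0.1315
s 949 rimcircle c [ 0.6211 -0.1091] r 49.34306335449219 dist TCP->dish along 0.1395 lat 0.0001 underside z 0.1041 tilt rad along -0.09 lat 0.01
  ball top z 0.1315
```

View pics/c11.png

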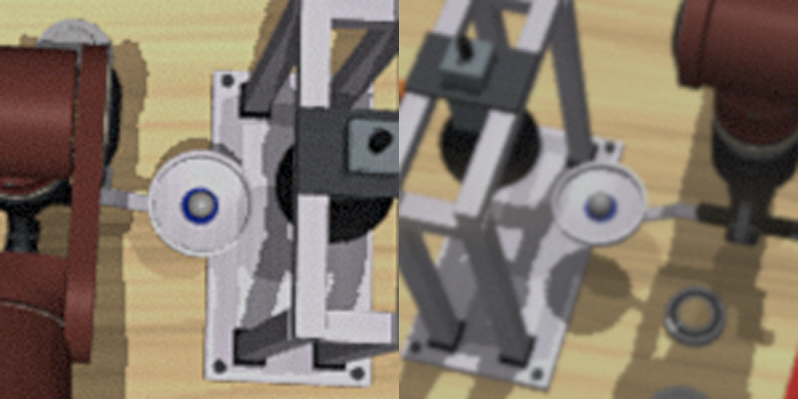

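```bash
cat > dish2.py <<'E'
import sys
from h import *
from scipy.optimize import least_squares
tag=sys.argv[1];o=monitor.get_obs();R=Ro.from_rotvec(o['tool_rot']).as_matrix();tp=np.array(o['tool_pos'])
pan=R[:2,1];lat=R[:2,0]
for n in('t','s'):
    p=pickle.load(open(f'pics/{n}{tag}.png.pkl','rb'));C=cloud(p).reshape(-1,3);g=p['color'].reshape(-1,3).astype(int)
    C=C[p['depth'].ravel()>0]
    A=(C[:,:2]-tp[:2])@pan;B=(C[:,:2]-tp[:2])@lat
    k=(abs(C[:,2]-(tp[2]-.01))<.03)&(A>.09)&(A<.2)&(abs(B)<.06);a,b,z=A[k],B[k],C[k,2]
    # boundary: per-angle max radius, excluding handle side
    c=np.array([.143,0.])
    for _ in range(15):
        th=np.degrees(np.arctan2(b-c[1],a-c[0]));r=np.hypot(a-c[0],b-c[1]);bp=[]
        for t in range(-140,140,10):
            m=(th>=t)&(th<t+10)&(r<.055)
            if m.sum()>3: bp.append((np.percentile(r[m],97),t+5))
        bp=np.array(bp);x=c[0]+bp[:,0]*np.cos(np.radians(bp[:,1]));y=c[1]+bp[:,0]*np.sin(np.radians(bp[:,1]))
        f=least_squares(lambda q:np.hypot(x-q[0],y-q[1])-q[2],[*c,.044],loss='soft_l1',f_scale=.001).x;c=f[:2]
    r=np.hypot(a-c[0],b-c[1]);th=np.degrees(np.arctan2(b-c[1],a-c[0]))
    m=(r>.014)&(r<.041)&(abs(th)<150)
    h=lambda r:.006+np.minimum(r,.022)*np.tan(np.radians(8))+np.maximum(r-.022,0)*np.tan(np.radians(16))
    def res(q):
        rr=np.hypot(a[m]-q[3],b[m]-q[4]);return q[0]+q[1]*(a[m]-q[3])+q[2]*(b[m]-q[4])+h(rr)-z[m]
    q1=least_squares(lambda q:res([*q,*c]),[.1,0,0],loss='soft_l1',f_scale=.002).x
    q2=least_squares(res,[.1,0,0,*c],loss='soft_l1',f_scale=.002).x
    print(n,k.sum(),'rim',f.round(4),'fixed-c',q1.round(4),'free',q2.round(4))
    rb=r<.006;print('  ball top',np.median(z[rb]).round(4))
    hb=(abs(C[:,2]-(tp[2]+.02))<.03)&(A>-.06)&(A<.09)&(abs(B)<.007)
    for lo in(-.05,-.04,-.03,.03,.04,.055,.07,.08):
        mm=hb&(A>lo)&(A<lo+.01)
        if mm.sum()>3: print('   bar',lo,mm.sum(),np.median(C[mm,2]).round(4),end='')
    print()
E
python3 dish2.py 11
```

```text
t 1290 rim [ 0.1424 -0.0015  0.0437] fixed-c [ 0.1029 -0.0064  0.0021] free [0.103  0.0283 0.019  0.1464 0.0005]
  ball top 0.13
   bar -0.05 21 0.151   bar 0.03 13 0.1497   bar 0.055 15 0.1398   bar 0.07 22 0.1324   bar 0.08 26 0.1261
s 935 rim [0.1441 0.0002 0.044 ] fixed-c [ 0.1035 -0.0237  0.0062] free [ 0.1035 -0.0264 -0.0123  0.1438 -0.0019]
  ball top 0.1281
   bar -0.05 24 0.15   bar -0.04 26 0.1504   bar -0.03 28 0.1499   bar 0.03 22 0.149   bar 0.04 26 0.1496   bar 0.055 22 0.14   bar 0.07 19 0.1344   bar 0.08 19 0.1281
```

Emit:
step_arm(targets=[0, 0.0003, 0, 0, 0.0001, 0.002, 0, 0, 0.0003, 0.006, 0, 0, 0.0006, 0.012, 0, 0, 0.001, 0.0193, 0, 0, 0.0014, 0.0272, 0, 0, 0.0018, 0.0345, 0, 0, 0.0021, 0.0405, 0, 0, 0.0024, 0.0444, 0, 0, 0.0025, 0.0462, 0, 0, 0.0025, 0.0465, 0, 0, 0.0025, 0.0465, 0, 0])

```text
t: 21.2
tool_pos: [0.628, -0.0164, 0.1237]
tool_rot: [-3.139, 0.077, -0.006]
contact_force: [-0.5, 0.3, -2.3]
opening: 0.0146
```

```bash
python3 g.py .628 -.063 .1236 -92.9; python3 ck.py 12
```

```text
t 21.2 pos [ 0.628  -0.0164  0.1237] panyaw -92.8 q [-0.15  0.14  1.7   0.    1.29 -0.1 ] F [-0.5  0.3 -2.3] M [ 0.31  0.04 -0.01] open 0.0146 tilt 0.24
shift [ 0.0023  0.0466 -0.    ] roll 0.0017
exp dish [ 0.6211 -0.1589  0.1235] under 0.1051
top pan_dish [([404.5, 224.3], 0.75, array([ 0.6187, -0.1545]))]
top ball_center [([410.2, 226.4], 0.59, array([ 0.6118, -0.1652])), ([406.3, 227.1], 0.34, array([ 0.6104, -0.1566]))]
scene pan_dish [([256.7, 229.3], 0.81, array([ 0.6251, -0.1633])), ([338.0, 193.1], 0.53, array([0.48  , 0.0235]))]
scene ball_center [([256.5, 227.4], 0.61, array([ 0.6258, -0.1625])), ([245.5, 248.1], 0.47, array([ 0.6873, -0.1754]))]
```

View pics/c12.png

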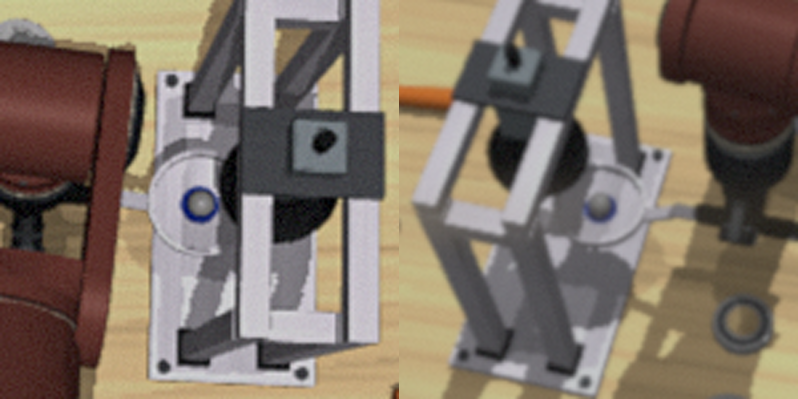

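```bash
python3 - <<'E'
from h import *
from scipy.optimize import least_squares
for n in('top0','scene0','t10','s10'):
    p=pickle.load(open(f'pics/{n}.png.pkl','rb'));C=cloud(p).reshape(-1,3);g=p['color'].reshape(-1,3)
    k=(C[:,2]>.2)&(C[:,2]<.214)&(g.max(1)<70)&(abs(C[:,0]-.62)<.07)&(abs(C[:,1]+.206)<.07);Q=C[k][:,:2]
    c=np.array([.62,-.206])
    for _ in range(15):
        th=np.degrees(np.arctan2(*(Q-c)[:,::-1].T));r=np.hypot(*(Q-c).T);B=[]
        for t in range(-180,180,8):
            m=(th>=t)&(th<t+8)
            if m.sum()>4:
                j=np.argsort(r[m])[int(.95*m.sum())-0 if int(.95*m.sum())<m.sum() else -1]; 
                if r[m][j]>.036:B.append(Q[m][j])
        B=np.array(B);f=least_squares(lambda q:np.hypot(*(B-q).T)-.045,c,loss='soft_l1',f_scale=.001).x;c=f
    print(n,len(Q),len(B),c.round(4),np.median(C[k][:,2]).round(4))
E
```

```text
top0 386 21 [ 0.6203 -0.2059] 0.2075
scene0 366 24 [ 0.6203 -0.2074] 0.2082
t10 388 21 [ 0.6202 -0.2057] 0.2076
s10 365 23 [ 0.62   -0.2068] 0.208
```

Emit:
step_arm(targets=[0, 0.0003, 0, 0, 0.0001, 0.002, 0, 0, 0.0003, 0.006, 0, 0, 0.0005, 0.012, 0, 0, 0.0008, 0.0195, 0, 0, 0.0011, 0.0275, 0, 0, 0.0014, 0.035, 0, 0, 0.0016, 0.041, 0, 0, 0.0017, 0.045, 0, 0, 0.0018, 0.0468, 0, 0, 0.0018, 0.0471, 0, 0, 0.0018, 0.0471, 0, 0])

```text
t: 22.55
tool_pos: [0.6275, -0.0632, 0.1236]
tool_rot: [-3.139, 0.076, -0.006]
contact_force: [0.8, -0.9, -2.6]
opening: 0.0141
```

Emit:
step_arm(targets=[0, 0, 0, 0, 0, 0, 0, 0, 0, 0, 0, 0, 0, 0, 0, 0, 0, 0, 0, 0, 0, 0, 0, 0])

```text
t: 23.05
tool_pos: [0.6275, -0.0631, 0.1236]
tool_rot: [-3.139, 0.076, -0.006]
contact_force: [0.3, -0.4, -1.9]
opening: 0.0138
```

```bash
python3 g.py .6275 -.0635 .1236 -92.9; python3 ck.py 13
```

```text
t 23.05 pos [ 0.6275 -0.0631  0.1236] panyaw -92.77 q [-0.22  0.15  1.69  0.    1.29 -0.17] F [ 0.3 -0.4 -1.9] M [0.27 0.01 0.03] open 0.0138 tilt 0.25
shift [-0.      0.0004  0.    ] roll 0.0022
exp dish [ 0.6206 -0.206   0.1234] under 0.105
top pan_dish [([428.7, 224.6], 0.87, array([ 0.6172, -0.2081]))]
top ball_center [([339.6, 215.4], 0.7, array([ 0.6388, -0.0103]))]
scene pan_dish [([338.9, 195.0], 0.7, array([0.4856, 0.0267])), ([239.8, 225.0], 0.66, array([ 0.6201, -0.2085]))]
scene ball_center [([236.3, 222.2], 0.49, array([ 0.6197, -0.2161]))]
```

View pics/c13.png

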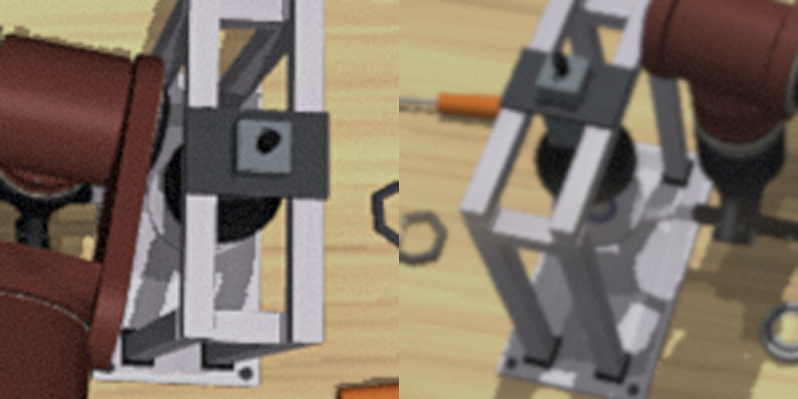

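View pics/w13.png

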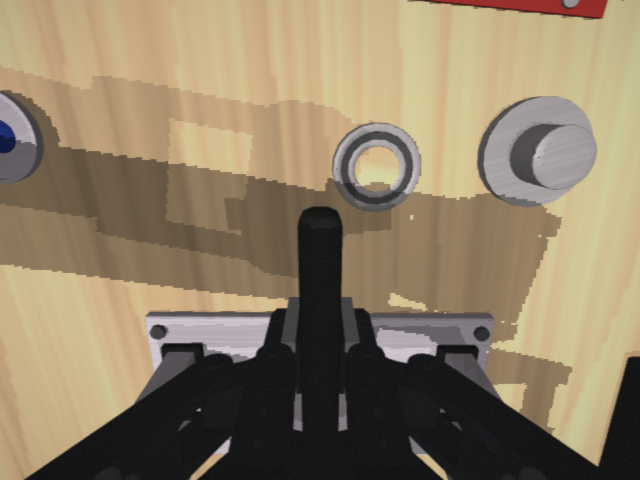

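View pics/s13.png

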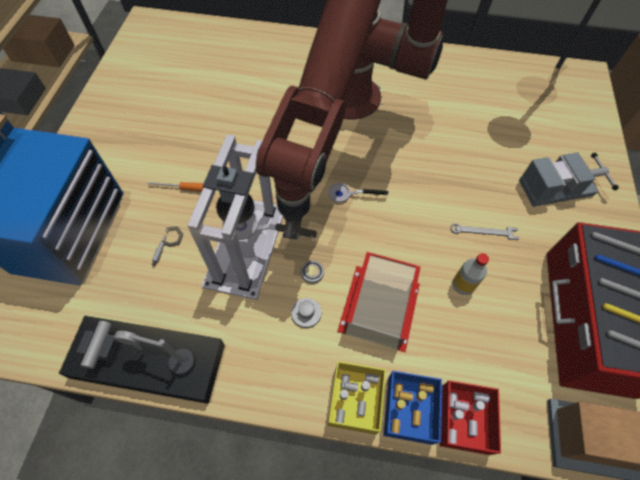

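```bash
python3 -c "
from h import *
print(ticket.finish_job());o=monitor.get_obs();print(np.round(o['tool_pos'],4),np.round(o['contact_force'],1))"
```

```text
the job is handed in; nothing more can be done
None
the job is handed in; nothing more can be done
```

I gripped the pan by its black bar at 110 N, lifted it 18 mm and drew it out of the hood. In the open I raised it and turned it about 82°, then brought it in from the left side of the bridge. I handed it in at about 23 s while holding it there; no verdict was reported.

**Position:** The tool pose puts the dish centre at (0.6206, −0.206). The ring light measured (0.620, −0.206) from both cameras.

**Angle and height:** The handle is at −92.8°, against −92.9° for square to the bridge. Measured just before going in, the underside of the pan was at about 0.103 m, so the ball centre should be about 0.120 m up, with a tilt of 0.01–0.02 rad.

**Forces and surroundings:** In the last readings the only force was the pan's weight. The pictures showed none of the bystanders disturbed, judged by eye only.

**Checks that were weak or disagreed:**
- In the final pose the ring light and rail hide the ball. I last saw it in the blue middle 47 mm before the end.
- The network's last ball marks did not help: one was the bearing, the other about 10 mm off. Its dish marks agreed within about 4 mm.
- A first rough fit gave a tilt of 0.07–0.09 rad because it counted the handle as part of the dish. The corrected fit and the bar's height showed the pan near level.

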